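# Load the strip canister code-side to the scanner

### The arm

A 7-joint arm with a two-finger parallel gripper is mounted at the origin on the work surface. World frame = base frame: x ahead of the robot, y to its left, z up, the work surface at z = 0. Lengths are in m, angles in rad, forces in N, time in s.
With the tool pointing down it reaches from about 0.425 to 0.925 m from the base axis. Payload 6.8 kg.
Tool frame: the origin (TCP) lies midway between the tips of the shut fingers; the grasp point (between the pads) lies 19 mm behind it (r.grip_depth is the distance from the TCP to the grasp point, in m); z points along the fingers, y is the line along which they close (so a half turn about z gives the same grasp; the last joint's range is limited). The gripper opens to 85 mm and grips with 20 to 120 N. Pads are 22 mm wide; open, the fingers measure 114 mm over their backs; the gripper's body (76 mm by 85 mm) begins 54 mm behind the grasp point. The pads swing forward as they close: fully open they stand 13 mm farther back than shut.
Start: joints at [1.034, 0.477, 0.022, 1.555, -0.011, 1.109, -0.083], TCP at [0.281, -0.614, 0.231] pointing down, gripper open.
Joint ranges: [-2.96, 2.96], [-0.34, 2.1], [-1.41, 1.46], [0.24, 2.44], [-1.37, 4.51], [0.17, 1.92], [-2.96, 2.96]. Speed limits (rad/s): [2.39, 2.39, 3.14, 3.14, 3.14, 3.14, 3.14].

### API

Orientations are given as a rotation vector (axis times angle).
In Python, from bench import telemetry, grab_frame, calibration, order, silhouettes, r gives the robot as it stands.
- The arm moves only by the tool apply_moves, never from a script. Its argument "moves" is a list of rows, each a list of 7 numbers: the turn, a rotation vector about the tool's x, y, z scaled (see below), then the shift along the tool's x, y, z scaled (see below), then the opening, from -1 (shut) to 1 (fully open). A call has exactly 8 rows; each row shifts and turns the commanded pose from where the row before left it, along the tool's axes as they then stand; what a row does not reach is not made up. The controller multiplies each number of a shift by 1000 mm and each number of a turn by 6 degrees. A row lasts 1/12 s, in which the tool goes at most 41.7 mm and 7.16 degrees, less where a joint would pass 70% of its speed; a pose out of reach is approached as far as the arm can. A call with a number of a shift or a turn outside -1 to 1 is refused whole. A call with a gripper value outside its range is refused whole. The fingers move at their own pace and stop on an object; "grip_force" is the grip in N (left out, the last holds). Time passes only in rows, so rows that do not move let the fingers close, or fill a call up. It gives the time, the measured TCP pose, the force, the opening and the grip force at its end, in the units of the state.
- telemetry.get_obs(): the state, without advancing time (a new reading comes with each control period).
- grab_frame(name): name is "scene" or "top"; returns the picture (400x640x3 uint8, blue, green, red); there is no depth.
- calibration(name): a dict with "fx", "fy", "cx", "cy" (pixels), "world_from_camera" (4x4, takes a point from camera to world coordinates). Camera axes: x right, y down, z forward; pixel columns grow to the right and rows downward; lengths in m; the calibration is good to about 2 mm. A picture is of the moment at which its call begins. calibration takes no time and is no camera call.
- order.hand_in(): hands the job in; it is judged then, once.
Trained networks look in the newest picture that a camera, given by its name, has taken for a name from the list of things; names that differ only in an ending like _2 or _b are one class to them, and where a whole thing is asked for, a point or a joint stands for the part that bears it (a point fixed in the world has none). Each returns a list of dicts, best first, with "p" (0 to 1); they miss things now and then, are a little off and sometimes report something else, mostly with a low value. They report only what shows in the picture. A call takes as long as a camera call.
- silhouettes(thing, camera): "mask" (400x640 bool, what is visible of it) and "extent" ([centre column, centre row, width, height] in pixels, round what is visible of it).
The state is a dict: "clock": time; "joints": joint angles; "qvel": joint speeds; "tau": joint torques, N m; "tcp_pos": TCP position; "orientation": TCP orientation; "contact_force": force on the tool from outside, world axes, zero at the start; "moment": the same for the moment, N m; "grip_width": finger opening in m; "gripper_force": force on a finger pad.
Only numpy, scipy, OpenCV 4.12 (cv2) and the standard library are available. Lean on these libraries where they do the work, as an engineer would, in place of code of your own. Each camera call takes 0.05 s, during which the arm holds its last target. There are 200 camera calls.

### The job

Without tipping it over, stand the test-strip canister (white, black cap, raised code panel on its side) upright in the reader's ring with its code panel facing the scanner block, and feel for the position, turning it to and fro under light pressure, where it drops fully home over the keys hidden under it. Leave it standing there, released, and do not knock the bottle, the cup or the slide box out of place.

Things in the scene. Friction and masses are not known exactly. Their poses are not given: they have to be found in the camera images.
- canister: Test-strip canister, loose, stands upright at a random yaw: white round body 60 mm in diameter, 114 mm high, about 0.25 kg. Origin at the centre of its underside, z up, x points to the side with the code panel. Its foot has three open radial slots, 14 mm wide and 11 mm deep, cut up into the underside at 0, 100 and 225 degrees counter-clockwise from the panel, seen from above.
- cap (a point): Centre of the canister's black cap, 97 mm above its underside, the place to grip: 62 mm in diameter, from 83 to 110 mm up; it does not unscrew. A white rib 4 mm high on its top runs from the centre towards the panel's side.
- panel (a point): Centre of the outer face of the canister's raised code panel (white with dark bars, 28 mm wide, 30 to 72 mm up), 35 mm from the canister's axis and 51 mm above its underside.
- reader: Code reader, fixed, place and yaw vary: grey base plate 190 x 290 mm, 20 mm thick, with a black ring and a white scanner block. Origin at bench height under the ring's centre, z up, y points from the ring to the block. Block: 130 mm wide, 105 to 195 mm from the ring's axis, 118 mm high. Ring: top 46 mm above the bench, inner diameter 65 mm, flaring like a funnel over its top 15 mm to 80 mm.
- nest (a point): Centre of the floor inside the ring, 24 mm above the bench; the canister's underside lies here when fully home. Three rigid steel keys (8 mm wide, 20 to 28 mm from the axis) stand 9 mm above this floor, spaced like the canister's slots; until all slots are over the keys the canister stands on them, its underside 33 mm above the bench. Only one angle drops home.
- window (a point): Centre of the dark scanner window on the block's face, 80 mm above the bench, 105 mm from the ring's axis. The keys are clamped at an unknown angle, different each time: the canister drops home with its panel somewhere within 0.42 rad either side of facing this window squarely. The slots leave about 0.1 rad of play either way.
- bottle: Bystander: amber bottle 44 mm in diameter, 100 mm high, origin at the centre of its underside. Leave alone.
- cup: Bystander: clear empty specimen cup 60 mm in diameter, 65 mm high, origin at the centre of its underside. Leave alone.
- slidebox: Bystander: cardboard slide box 80 x 55 x 28 mm, origin at the centre of its underside. Leave alone.

How it is judged:
By the outcome, as a careful person would: the job done as asked, in the order asked, and still so for the second after the job is handed in, with the robot touching nothing.
It also fails if it takes over 58 s, if anything falls off the work surface, if the arm or the gripper's body presses on something with over 40 N, if the wrist force passes 120 N, or if a joint passes its speed limit or range.

## Working session

There is one attempt and no reset: what is moved stays moved. The work goes in short steps, Python scripts to look and compute and a tool call to move; the robot and the scene stay as the last step left them, time stands still between calls to the robot, and variables do not carry over. Pictures are saved under pics/ and viewed, at most 10 in all, crops included, and the job is handed in when it is done.

Besides the shell and the picture viewer there is one more tool, called after "Request:" as a command line: name --pt "numbers of a row" for each row, then --argument value for the rest. apply_moves: Moves the arm, as the interface text tells. Its arguments: {"type":"object","properties":{"moves":{"type":"array"},"grip_force":{"type":"number"}},"required":["moves"]}

```bash
ls; mkdir -p pics; python3 - <<'E'
from bench import telemetry, grab_frame, calibration, order, silhouettes, r
import cv2,numpy as np
for n in("scene","top"):
    im=grab_frame(n); cv2.imwrite(f"pics/{n}0.png",im)
    c=calibration(n); print(n,c["fx"],c["fy"],c["cx"],c["cy"],np.round(c["world_from_camera"],4).tolist())
    for t in("canister","reader","bottle","cup","slidebox","cap","panel","window"):
        try:
            for d in silhouettes(t,n)[:2]: print(n,t,round(d["p"],2),np.round(d["extent"],1))
        except Exception as e: print(t,e)
o=telemetry.get_obs(); print(o)
E
```

```text
pics
scene 411.71785070059434 411.71785070059434 323.6985444471868 195.49257533518332 [[-0.8835, 0.2529, -0.3942, 0.9006], [0.4681, 0.5049, -0.7252, 0.5612], [0.0156, -0.8253, -0.5645, 0.5228], [0.0, 0.0, 0.0, 1.0]]
scene canister 0.61 [286.2 172.4  30.6  57.1]
scene reader 0.96 [430.7 306.5 184.6 159. ]
scene bottle 0.91 [296.9 136.4  14.9  40.8]
scene bottle 0.19 [281.5 173.6  35.8  54.5]
scene cup 0.75 [346.3 175.2  25.   33.7]
scene cap 0.72 [286.  175.1  30.8  58.6]
scene panel 0.61 [283.9 172.8  34.5  53.6]
scene panel 0.32 [428.8 306.1 183.6 163. ]
scene window 0.64 [429.9 305.6 186.1 161.7]
top 365.5899060153001 365.5899060153001 319.0668717581789 197.45078242553458 [[-0.1403, -0.9693, 0.2019, 0.4207], [-0.9901, 0.1364, -0.0332, -0.0041], [0.0047, -0.2046, -0.9788, 0.9149], [0.0, 0.0, 0.0, 1.0]]
top canister 0.67 [368.6 186.6  33.4  38. ]
top bottle 0.64 [435.7 216.9  28.4  18.9]
top cup 0.83 [363.9 244.4  27.6  26.2]
top cup 0.39 [215.7 241.2 136.3  86.5]
top slidebox 0.71 [419.8 158.4  36.1  41.5]
top cap 0.6 [368.2 188.9  28.7  34.9]
top panel 0.82 [369.1 186.1  32.1  36. ]
top panel 0.34 [364.8 244.   23.8  24.7]
top window 0.55 [217.8 241.9 133.1  88.2]
{'clock': 0.9, 'joints': array([ 1.03388289,  0.47695107,  0.02235769,  1.555368  , -0.01149463,
        1.10928877, -0.08313494]), 'qvel': array([ 1.88780030e-03, -2.06477866e-04, -2.08870729e-03, -2.23306628e-05,
        1.05321695e-03, -1.02093470e-03,  7.64794980e-04]), 'tau': array([ 6.02539822e-04, -5.96309209e+01,  1.60634045e+00, -2.81547117e+01,
        1.25114652e-02,  1.50127580e-03,  9.96018201e-06]), 'tcp_pos': array([ 0.28070641, -0.61390662,  0.23135346]), 'orientation': array([3.06956718e+00, 6.68384363e-01, 9.62924120e-05]), 'contact_force': array([-0.37881588,  1.18823715, -0.80038545]), 'moment': array([-0.01404899,  0.08314998,  0.00854698]), 'gripper_force': 0.0, 'grip_width': 0.08554860720099912}
```

```bash
python3 - <<'E'
import cv2
t=cv2.imread("pics/top0.png")[120:320,130:470]; cv2.imwrite("pics/top0c.png",cv2.resize(t,None,fx=2.35,fy=2.35,interpolation=cv2.INTER_CUBIC))
t=cv2.imread("pics/scene0.png")[100:400,220:550]; cv2.imwrite("pics/scene0c.png",cv2.resize(t,None,fx=2,fy=2,interpolation=cv2.INTER_CUBIC))
E
```

```text
(no output)
```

View pics/top0c.png

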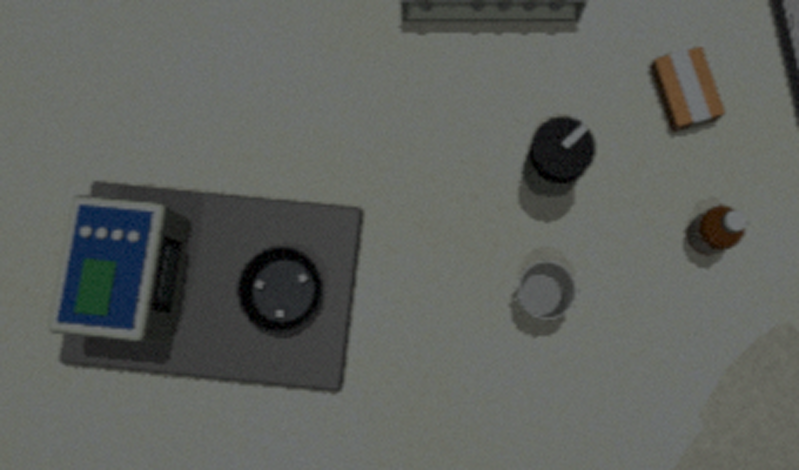

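View pics/scene0c.png

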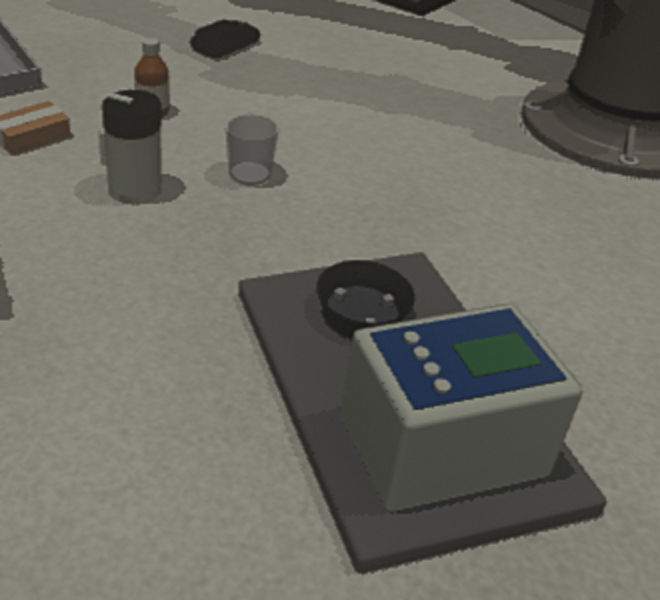

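The top view shows the canister with its rib to the upper right (crop 562,148 → 588,126). The ring is centred at crop (280,289), with key tops at (259,285), (303,278) and (280,314). The plate corners are (95,183), (361,208), (341,389) and (62,364), and the block is on the left. The scene view agrees. Next I'll compute the poses.

```bash
cat > h.py <<'E'
import numpy as np
from bench import calibration
def ray(px,n,z):
    c=calibration(n);T=np.array(c["world_from_camera"]);px=np.atleast_2d(px).astype(float)
    d=np.c_[(px[:,0]-c["cx"])/c["fx"],(px[:,1]-c["cy"])/c["fy"],np.ones(len(px))]@T[:3,:3].T
    return (T[:3,3]+d*((z-T[2,3])/d[:,2])[:,None])[:,:2]
def proj(P,n):
    c=calibration(n);T=np.array(c["world_from_camera"]);q=(np.atleast_2d(P)-T[:3,3])@T[:3,:3]
    return np.c_[c["fx"]*q[:,0]/q[:,2]+c["cx"],c["fy"]*q[:,1]/q[:,2]+c["cy"]]
E
python3 - <<'E'
import cv2,numpy as np
from h import *
from bench import r
from scipy.optimize import least_squares
from itertools import permutations
print([a for a in dir(r) if a[0]!='_'], r.grip_depth)
im=cv2.imread("pics/top0.png");g=im.max(2).astype(float)
# keys
K=[]
for p in[(240.2,241.3),(258.9,238.3),(249.1,253.6)]:
    x0,y0=int(round(p[0])),int(round(p[1]))
    w=g[y0-3:y0+4,x0-3:x0+4];w=np.clip(w-85,0,None);yy,xx=np.mgrid[y0-3:y0+4,x0-3:x0+4]
    K.append([(w*xx).sum()/w.sum(),(w*yy).sum()/w.sum()])
    if p[0]==240.2: print(g[y0-4:y0+5,x0-4:x0+5].astype(int))
K=np.array(K);kw=ray(K,"top",.033);print("keys px",K.round(2).tolist(),kw.round(4).tolist())
A=np.radians([0,100,225])
for pm in permutations(range(3)):
    f=lambda v:(kw-(v[:2]+.024*np.c_[np.cos(A[list(pm)]+v[2]),np.sin(A[list(pm)]+v[2])])).ravel()*1e3
    for t in(0,2,4):
        s=least_squares(f,[*kw.mean(0),t]); 
        if s.cost<15: print(pm,round(s.cost,2),s.x[:2].round(4),round((s.x[2]+np.pi)%(2*np.pi)-np.pi,3))
C=ray([(170.4,197.9),(283.6,208.5),(275.1,285.5),(156.4,274.9)],"top",.02);print("plate",C.round(4).tolist())
ev=[C[1]-C[0],C[2]-C[3],C[2]-C[1],C[3]-C[0]]
for e in ev: print(np.linalg.norm(e).round(3),np.arctan2(e[1],e[0]).round(3))
# ring dark blob
m=np.zeros(g.shape,np.uint8);m[222:265,228:272]=(g[222:265,228:272]<38)
n,l,st,ce=cv2.connectedComponentsWithStats(m);i=1+st[1:,4].argmax();print("ring",st[i],ce[i])
cn,_=cv2.findContours((l==i).astype(np.uint8),cv2.RETR_EXTERNAL,cv2.CHAIN_APPROX_NONE);e=cv2.fitEllipse(cn[0]);print(e,ray(e[0],"top",.046))
# cap
def at(x,y):return (x/2.35+130,y/2.35+120)
m=np.zeros(g.shape,np.uint8);m[165:205,350:390]=(g[165:205,350:390]<45)
m[165:205,350:390]
n,l,st,ce=cv2.connectedComponentsWithStats(m);i=1+st[1:,4].argmax()
cn,_=cv2.findContours((l==i).astype(np.uint8),cv2.RETR_EXTERNAL,cv2.CHAIN_APPROX_NONE);e=cv2.fitEllipse(cv2.convexHull(cn[0]));print("cap",st[i],e,ray(e[0],"top",.105))
print(g[165:203,352:388].astype(int).tolist().__len__())
rb=ray([at(562,148),at(588,126)],"top",.114);print("rib",rb.round(4),np.arctan2(*(rb[1]-rb[0])[::-1]))
print("bystanders cup",ray((363.9,244.4),"top",.03),"bottle",ray((435.7,216.9),"top",.05),"slide",ray((419.8,158.4),"top",.02))
E
```

```text
['Unreachable', 'grip_depth'] 0.0187
[[ 15   7   5  34  40  46  44  48  48]
 [  1   6  18  38  46  42  45  43  44]
 [  0   9  37  68  77  62  47  42  43]
 [  0  17  56  88 101  93  68  45  43]
 [  7  24  69  96 101  84  47  42  43]
 [  7  22  47  67  83  75  38  45  47]
 [  8  28  42  42  36  36  37  45  48]
 [  1  26  46  46  47  43  45  49  47]
 [  0  22  43  47  50  46  46  45  47]]
keys px [[239.89, 240.5], [258.36, 237.84], [248.56, 252.91]] [[0.5246, 0.1692], [0.5247, 0.1246], [0.4922, 0.1516]]
(0, 2, 1) 0.07 [0.5155 0.1468] 1.186
(0, 2, 1) 0.07 [0.5155 0.1468] 1.186
(0, 2, 1) 0.07 [0.5155 0.1468] 1.186
plate [[0.6559, 0.3331], [0.5899, 0.0567], [0.408, 0.0992], [0.4723, 0.377]]
0.284 -1.805
0.285 -1.798
0.187 2.912
0.189 2.906
ring [231 225  36  39 558] [247.91397849 243.27419355]
((248.91839599609375, 243.334228515625), (34.85356140136719, 36.784210205078125), 0.6094334125518799) [[0.51338418 0.14619315]]
cap [353 170  30  33 662] ((367.1274719238281, 186.07298278808594), (26.309152603149414, 35.097530364990234), 31.360998153686523) [[ 0.59877481 -0.14376204]]
38
rib [[ 0.6032 -0.1479]
 [ 0.6213 -0.1765]] -1.0062585274977427
bystanders cup [[ 0.47380204 -0.12486021]] bottle [[ 0.51314696 -0.30323932]] slide [[ 0.67055728 -0.30427732]]
```

```bash
cat > fitcap.py <<'E'
import cv2,numpy as np
from h import *
from scipy.optimize import minimize
a=np.linspace(0,2*np.pi,60)
def capmask(xy,n,shape,zb=0.0,S=8):
    P=np.vstack([np.c_[xy[0]+.031*np.cos(a),xy[1]+.031*np.sin(a),np.full(60,zb+z)] for z in(.083,.110)])
    h=cv2.convexHull(((proj(P,n)+.5)*16).astype(np.int32))
    m=np.zeros(shape,np.uint8);cv2.fillPoly(m,[h],255,cv2.LINE_AA,4);return m/255.
def fit(ims,xy0,thr=50,zb=0.0):
    def cost(v):
        s=0
        for n,im in ims.items():
            g=im.max(2).astype(float);c=proj([v[0],v[1],zb+.097],n)[0].astype(int)
            R=np.s_[c[1]-24:c[1]+25,c[0]-24:c[0]+25]
            m=capmask(v,n,g.shape,zb)[R];d=np.clip((thr+15-g[R])/30,0,1)
            s+=((m-d)**2*np.where(m>.5,1,1)).sum()
        return s
    s=minimize(cost,xy0,method="Nelder-Mead",options=dict(initial_simplex=np.array(xy0)+np.array([[0,0],[.006,0],[0,.006]])))
    return s.x,s.fun
def rib(im,xy,n="top",zb=0.0):
    g=im.max(2).astype(float);c=proj([xy[0],xy[1],zb+.112],n)[0];yy,xx=np.mgrid[0:400,0:640]
    W=ray(np.c_[xx.ravel(),yy.ravel()],n,zb+.114)-xy;k=np.hypot(*W.T)<.027
    w=np.clip(g.ravel()[k]-60,0,None);d=(W[k]*w[:,None]).sum(0)/w.sum();return np.arctan2(d[1],d[0]),d,w.sum()
E
python3 - <<'E'
from fitcap import *
t=cv2.imread("pics/top0.png");s=cv2.imread("pics/scene0.png")
for thr in(40,55):
  for ims in({"top":t},{"scene":s},{"top":t,"scene":s}):
    x,f=fit(ims,[.602,-.147],thr);print(thr,list(ims),x.round(4),round(f,1),rib(t,x)[0].round(3),rib(t,x)[1].round(4))
g=t.max(2);print(g[166:206:2,350:390:2])
E
```

```text
40 ['top'] [ 0.6036 -0.1455] 113.7 -0.974 [ 0.0092 -0.0135]
40 ['scene'] [ 0.6059 -0.1576] 250.7 -1.171 [ 0.0053 -0.0126]
40 ['top', 'scene'] [ 0.6063 -0.1462] 395.9 -1.098 [ 0.0069 -0.0135]
55 ['top'] [ 0.6034 -0.1453] 136.9 -0.971 [ 0.0094 -0.0137]
55 ['scene'] [ 0.6057 -0.1529] 105.1 -0.853 [ 0.0084 -0.0096]
55 ['top', 'scene'] [ 0.6059 -0.1473] 293.5 -1.035 [ 0.0075 -0.0127]
[[112 111 112 109 109 109 108 110 111 110 112 110 110 110 113 110 111 112
  110 114]
 [110 115 112 112 112 110 110 114 103 102 103 105 112 114 110 108 112 112
  112 113]
 [110 111 112 111 109 106  97  57  43  33  39  44  79 108 111 112 111 112
  111 112]
 [111 108 106 113 106  81  36  29  26  22  25  16  20  40 104 112 108 109
  110 110]
 [112 110 111 109  82  22  20  20  21  18  25  15  35  87 111 102 113 108
  111 112]
 [110 113 110 104  38  23  25  26  21  21  27  36 102 111  85  37 102 112
  114 111]
 [113 110 108  81  26  19  22  19  25  17  40 104 110  84  23  23  74 109
  113 111]
 [112 112 110  60  26  27  22  26  23  31 111 107  81  23  26  22  49 109
  109 111]
 [112 112  97  25  24  25  23  24  25 
[... 282 characters left out ...]
  84 112
  110 110]
 [112  83  36  23   6  17  24  25  25  24  22  25  22  15  13  53 105 110
  110 110]
 [109  73  37  34  20  17  19  26  29  27  15  24  19  29  43 106 111 114
  113 110]
 [112  72  33  43  36   2   1  13  22  20  22  28  20  28  86 111 113 114
  112 112]
 [105  66  40  41  42  41  16  16   8  10   1   9  24  90 112 114 111 114
  110 110]
 [105  74  50  36  45  44  47  38  38  36  40  34  65 108 111 110 112 110
  109 111]
 [ 94  69  65  41  40  42  42  38  45  43  43  47  91 113 111 110 113 111
  113 113]
 [ 94  74  70  65  47  46  46  44  42  44  49  70  92 112 110 110 108 109
  109 111]
 [ 96  71  71  69  67  67  70  71  67  72  73  69  91 110 114 112 115 113
  108 110]]
```

Request:
apply_moves --pt "0 0 -0.716 0 0 0 1" --pt "0 0 0 0.034 -0.017 0 1" --pt "0 0 0 0.034 -0.017 0 1" --pt "0 0 0 0.034 -0.017 0 1" --pt "0 0 0 0.034 -0.017 0 1" --pt "0 0 0 0.034 -0.017 0 1" --pt "0 0 0 0.034 -0.017 0 1" --pt "0 0 0 0.034 -0.017 0 1" --grip_force 50

```text
clock: 1.57
tcp_pos: [0.4324, -0.3932, 0.2316]
orientation: [3.042, 0.782, 0.001]
contact_force: [0.4, 0.0, -0.4]
grip_width: 0.0856
gripper_force: 0.0
```

Request:
apply_moves --pt "0 0 0 0.034 -0.017 0 1" --pt "0 0 0 0.034 -0.017 0 1" --pt "0 0 0 0.034 -0.017 0 1" --pt "0 0 0 0.034 -0.017 0 1" --pt "0 0 0 0.034 -0.017 0 1" --pt "0 0 0 0.034 -0.017 0 1" --pt "0 0 0 0.034 -0.017 0 1" --pt "0 0 0 0 0 0 1"

```text
clock: 2.23
tcp_pos: [0.5872, -0.1659, 0.2316]
orientation: [-3.034, -0.8, -0.007]
contact_force: [0.0, 1.6, 0.9]
grip_width: 0.0853
gripper_force: 0.0
```

```bash
cat > st.py <<'E'
from bench import telemetry
import numpy as np
from scipy.spatial.transform import Rotation as Ro
def st():
    o=telemetry.get_obs();R=Ro.from_rotvec(o["orientation"]).as_matrix()
    print("t",round(o["clock"],2),"tcp",o["tcp_pos"].round(4),"xyaw",np.arctan2(R[1,0],R[0,0]).round(4),"zax",R[:,2].round(3),"F",o["contact_force"].round(1),"M",o["moment"].round(2),"w",round(o["grip_width"],4),"gf",round(o["gripper_force"],1),"q",o["joints"].round(2))
    return o["tcp_pos"],R
def totool(dw):
    p,R=st();return (R.T@np.array(dw)).round(4)
E
python3 - <<'E'
from st import *
from fitcap import *
p,R=st()
t=cv2.imread("pics/top0.png")
x,f=fit({"top":t},[.602,-.147],32);print(x,f,rib(t,x)[:2])
print("tool shift to go",R.T@(np.array([.6035,-.146,.071])-p))
E
```

```text
t 2.23 tcp [ 0.5872 -0.1659  0.2316] xyaw 0.5154 zax [ 0.003  0.005 -1.   ] F [0.  1.6 0.9] M [ 0.08  0.   -0.03] w 0.0853 gf 0.0 q [ 0.33  0.38 -0.19  1.71  0.08  1.06 -0.95]
[ 0.6041036  -0.14589603] 152.83705113417915 (np.float64(-0.9878802781968066), array([ 0.00863166, -0.01309127]))
tool shift to go [ 0.02310718 -0.00881684  0.16077972]
```

Request:
apply_moves --pt "0 0 0 0.012 -0.0045 0 1" --pt "0 0 0 0.0115 -0.0045 0 1" --pt "0 0 0 0 0 0.03 1" --pt "0 0 0 0 0 0.03 1" --pt "0 0 0 0 0 0 1" --pt "0 0 0 0 0 0 1" --pt "0 0 0 0 0 0 1" --pt "0 0 0 0 0 0 1"

```text
clock: 2.9
tcp_pos: [0.6001, -0.1571, 0.1734]
orientation: [3.041, 0.781, 0.005]
contact_force: [0.7, -0.5, -0.1]
grip_width: 0.0854
gripper_force: 0.0
```

```bash
python3 - <<'E'
from st import *
print(totool(np.array([.604,-.146,.071])-st()[0]))
E
```

```text
t 2.9 tcp [ 0.6001 -0.1571  0.1734] xyaw 0.5028 zax [ 0.003 -0.001 -1.   ] F [ 0.7 -0.5 -0.1] M [0.04 0.01 0.03] w 0.0854 gf 0.0 q [ 0.3   0.45 -0.19  1.74  0.1   0.96 -1.  ]
t 2.9 tcp [ 0.6001 -0.1571  0.1734] xyaw 0.5028 zax [ 0.003 -0.001 -1.   ] F [ 0.7 -0.5 -0.1] M [0.04 0.01 0.03] w 0.0854 gf 0.0 q [ 0.3   0.45 -0.19  1.74  0.1   0.96 -1.  ]
[ 0.0085 -0.0081  0.1024]
```

Request:
apply_moves --pt "0 0 0 0.0085 -0.008 0.01 1" --pt "0 0 0 0 0 0 1" --pt "0 0 0 0 0 0 1" --pt "0 0 0 0 0 0.02 1" --pt "0 0 0 0 0 0.02 1" --pt "0 0 0 0 0 0.02 1" --pt "0 0 0 0 0 0.015 1" --pt "0 0 0 0 0 0.01 1"

```text
clock: 3.57
tcp_pos: [0.6017, -0.1452, 0.0748]
orientation: [-3.042, -0.783, 0.003]
contact_force: [-0.3, -0.8, -0.3]
grip_width: 0.0853
gripper_force: 0.0
```

Request:
apply_moves --pt "0 0 0 0 0 0.007 1" --pt "0 0 0 0 0 0 1" --pt "0 0 0 0 0 0 1" --pt "0 0 0 0 0 0 0.3" --pt "0 0 0 0 0 0 0" --pt "0 0 0 0 0 0 -0.3" --pt "0 0 0 0 0 0 -0.6" --pt "0 0 0 0 0 0 -1"

```text
clock: 4.23
tcp_pos: [0.6037, -0.1459, 0.0709]
orientation: [3.041, 0.782, 0.004]
contact_force: [0.4, -0.6, 6.2]
grip_width: 0.0614
gripper_force: 53.2
```

```bash
python3 - <<'E'
from st import *
from fitcap import *
from bench import grab_frame
st()
t=grab_frame("top");s=grab_frame("scene");cv2.imwrite("pics/top1.png",t);cv2.imwrite("pics/scene1.png",s)
cv2.imwrite("pics/g1.png",np.hstack([cv2.resize(t[140:240,310:430],(400,333)),cv2.resize(s[100:240,220:360],(333,333))]))
E
```

```text
t 4.23 tcp [ 0.6037 -0.1459  0.0709] xyaw 0.5034 zax [ 0.003 -0.001 -1.   ] F [ 0.4 -0.6  6.2] M [-0.1   0.02 -0.01] w 0.0614 gf 53.2 q [ 0.27  0.58 -0.17  1.81  0.14  0.77 -1.05]
```

View pics/g1.png

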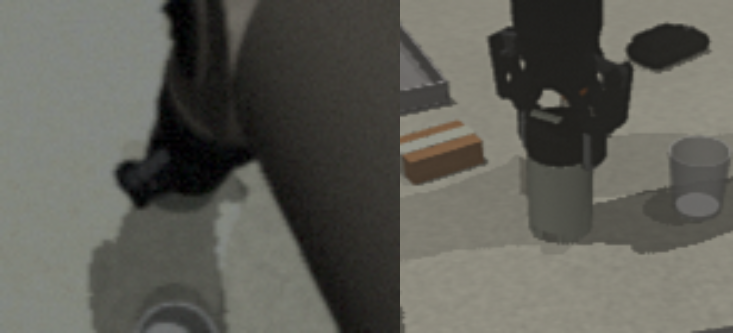

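The grip holds at a width of 61 mm and 53 N, with the canister upright between the pads. Next: lift, carry and turn.

Request:
apply_moves --pt "0 0 0 0 0 -0.015 -1" --pt "0 0 0 0 0 -0.03 -1" --pt "0 0 0 0 0 -0.03 -1" --pt "0 0 0 0 0 -0.025 -1" --pt "0 0 0 0.0053 -0.0249 0 -1" --pt "0 0 0 0.0053 -0.0249 0 -1" --pt "0 0 0 0.0053 -0.0249 0 -1" --pt "0 0 0 0.0053 -0.0249 0 -1"

```text
clock: 5.0
tcp_pos: [0.5717, -0.0469, 0.1691]
orientation: [-3.042, -0.782, 0.002]
contact_force: [0.5, 0.8, -2.4]
grip_width: 0.0611
gripper_force: 55.7
```

Request:
apply_moves --pt "0 0 0 0.0053 -0.0249 0 -1" --pt "0 0 0 0.0053 -0.0249 0 -1" --pt "0 0 0 0.0053 -0.0249 0 -1" --pt "0 0 0 0.0053 -0.0249 0 -1" --pt "0 0 0 0.0053 -0.0249 0 -1" --pt "0 0 0 0.0053 -0.0249 0 -1" --pt "0 0 0 0.0053 -0.0249 0 -1" --pt "0 0 0 0.0053 -0.0249 0 -1"

```text
clock: 5.67
tcp_pos: [0.5127, 0.1479, 0.169]
orientation: [3.042, 0.783, -0.002]
contact_force: [-0.3, -0.3, -3.6]
grip_width: 0.0612
gripper_force: 55.7
```

Request:
apply_moves --pt "0 0 -0.5 0 0 0 -1" --pt "0 0 -0.9 0 0 0 -1" --pt "0 0 -0.9 0 0 0 -1" --pt "0 0 -0.9 0 0 0 -1" --pt "0 0 -0.9 0 0 0 -1" --pt "0 0 -0.9 0 0 0 -1" --pt "0 0 -0.9 0 0 0 -1" --pt "0 0 -0.9 0 0 0 -1"

```text
clock: 6.33
tcp_pos: [0.5132, 0.1467, 0.1689]
orientation: [-2.574, -1.8, 0.002]
contact_force: [-0.2, -0.6, -2.1]
grip_width: 0.0613
gripper_force: 55.7
```

Request:
apply_moves --pt "0 0 -0.9 0 0 0 -1" --pt "0 0 -0.9 0 0 0 -1" --pt "0 0 -0.9 0 0 0 -1" --pt "0 0 -0.9 0 0 0 -1" --pt "0 0 -0.9 0 0 0 -1" --pt "0 0 -0.9 0 0 0 -1" --pt "0 0 -0.9 0 0 0 -1" --pt "0 0 -0.9 0 0 0 -1"

```text
clock: 7.0
tcp_pos: [0.5132, 0.1466, 0.1689]
orientation: [-1.731, -2.621, 0.002]
contact_force: [0.1, -0.1, -4.1]
grip_width: 0.0609
gripper_force: 55.7
```

Request:
apply_moves --pt "0 0 -0.9 0 0 0 -1" --pt "0 0 -0.9 0 0 0 -1" --pt "0 0 -0.9 0 0 0 -1" --pt "0 0 -0.9 0 0 0 -1" --pt "0 0 -0.9 0 0 0 -1" --pt "0 0 -0.8 0 0 0 -1" --pt "0 0 -0.5 0 0 0 -1" --pt "0 0 0 0 0 0 -1"

```text
clock: 7.67
tcp_pos: [0.5133, 0.1466, 0.1689]
orientation: [-0.872, -3.017, 0.001]
contact_force: [0.2, 0.2, -2.5]
grip_width: 0.061
gripper_force: 55.7
```

```bash
python3 - <<'E'
from st import *
from fitcap import *
from bench import grab_frame
p,R=st()
print("to go",R.T@(np.array([.5155,.1467,p[2]])-p),"yaw target",.5034+2.174)
t=grab_frame("top");s=grab_frame("scene");cv2.imwrite("pics/top2.png",t);cv2.imwrite("pics/scene2.png",s)
cv2.imwrite("pics/g2.png",np.hstack([cv2.resize(t[170:290,170:310],(389,333)),cv2.resize(s[150:330,310:490],(333,333))]))
E
```

```text
t 7.67 tcp [0.5133 0.1466 0.1689] xyaw 2.5788 zax [-0.001 -0.    -1.   ] F [ 0.2  0.2 -2.5] M [0.01 0.03 0.04] w 0.061 gf 55.7 q [ 0.19  0.41 -0.73  1.92  0.34  0.94  0.31]
to go [-1.76906292e-03  1.28978311e-03 -2.69899432e-06] yaw target 2.6774
```

View pics/g2.png

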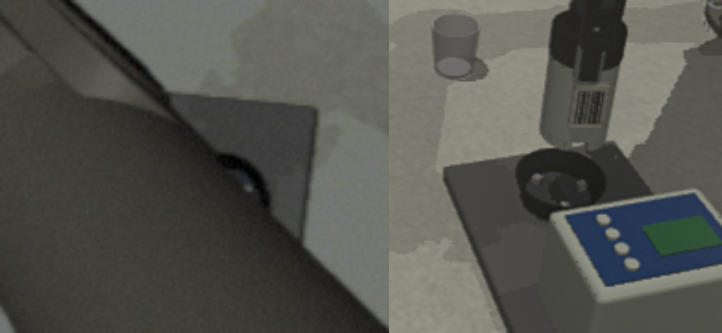

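The scene view shows the barred panel facing the block, with the canister held over the ring. I'll add the last bit of turn and lower it to just above the ring.

Request:
apply_moves --pt "0 0 -0.47 -0.0009 0.0007 0 -1" --pt "0 0 -0.47 -0.0009 0.0007 0 -1" --pt "0 0 0 0 0 0.015 -1" --pt "0 0 0 0 0 0.015 -1" --pt "0 0 0 0 0 0.012 -1" --pt "0 0 0 0 0 0.007 -1" --pt "0 0 0 0 0 0 -1" --pt "0 0 0 0 0 0 -1"

```text
clock: 8.43
tcp_pos: [0.516, 0.1474, 0.1202]
orientation: [-0.725, -3.056, 0.0]
contact_force: [0.0, 0.7, -3.2]
grip_width: 0.0608
gripper_force: 55.7
```

```bash
python3 - <<'E'
from st import *
p,R=st()
print("to go",R.T@(np.array([.5155,.1467,p[2]])-p),"yaw target",.5034+2.174)
E
```

```text
t 8.43 tcp [0.516  0.1474 0.1202] xyaw 2.6755 zax [-0.001 -0.    -1.   ] F [ 0.   0.7 -3.2] M [0.05 0.05 0.04] w 0.0608 gf 55.7 q [ 0.17  0.49 -0.71  1.95  0.41  0.86  0.34]
to go [ 1.58449013e-04 -9.03920822e-04  3.72978215e-07] yaw target 2.6774
```

Request:
apply_moves --pt "0 0 0 0 -0.0005 0.003 -1" --pt "0 0 0 0 0 0.003 -1" --pt "0 0 0 0 0 0.003 -1" --pt "0 0 0 0 0 0.002 -1" --pt "0 0 0 0 0 0.002 -1" --pt "0 0 0 0 0 0.001 -1" --pt "0 0 0 0 0 0 -1" --pt "0 0 0 0 0 0 -1"

```text
clock: 9.1
tcp_pos: [0.516, 0.1468, 0.1063]
orientation: [-0.725, -3.057, 0.0]
contact_force: [0.5, -0.8, -2.5]
grip_width: 0.0614
gripper_force: 55.7
```

Request:
apply_moves --pt "0 0 0 0 0 0.001 -1" --pt "0 0 0 0 0 0.001 -1" --pt "0 0 0 0 0 0.001 -1" --pt "0 0 0 0 0 0.0005 -1" --pt "0 0 0 0 0 0 -1" --pt "0 0 0 0 0 0 -1" --pt "0 0 0 0 0 0 -1" --pt "0 0 0 0 0 0 -1"

```text
clock: 9.77
tcp_pos: [0.516, 0.1469, 0.1028]
orientation: [0.725, 3.057, 0.0]
contact_force: [-0.5, -0.9, -3.4]
grip_width: 0.061
gripper_force: 55.7
```

```bash
python3 - <<'E'
from st import *
p,R=st()
E
```

```text
t 9.77 tcp [0.516  0.1469 0.1028] xyaw 2.6757 zax [ 0.  0. -1.] F [-0.5 -0.9 -3.4] M [ 0.01 -0.01  0.01] w 0.061 gf 55.7 q [ 0.16  0.51 -0.7   1.96  0.44  0.82  0.32]
```

Request:
apply_moves --pt "0 0 0 0 0 0.001 -1" --pt "0 0 0 0 0 0.001 -1" --pt "0 0 0 0 0 0.001 -1" --pt "0 0 0 0 0 0 -1" --pt "0 0 0 0 0 0 -1" --pt "0 0 0 0 0 0 -1" --pt "0 0 0 0 0 0 -1" --pt "0 0 0 0 0 0 -1"

```text
clock: 10.43
tcp_pos: [0.516, 0.1469, 0.0998]
orientation: [0.725, 3.057, -0.0]
contact_force: [0.2, 0.1, -3.1]
grip_width: 0.0612
gripper_force: 55.7
```

Request:
apply_moves --pt "0 0 0 0 0 0.001 -1" --pt "0 0 0 0 0 0.001 -1" --pt "0 0 0 0 0 0.001 -1" --pt "0 0 0 0 0 0.001 -1" --pt "0 0 0 0 0 0.0005 -1" --pt "0 0 0 0 0 0 -1" --pt "0 0 0 0 0 0 -1" --pt "0 0 0 0 0 0 -1"

```text
clock: 11.1
tcp_pos: [0.5159, 0.1468, 0.0953]
orientation: [-0.725, -3.057, 0.0]
contact_force: [-0.1, -0.2, -4.1]
grip_width: 0.0609
gripper_force: 55.7
```

It is almost at floor level with no contact on the keys. I'll press lightly and turn it to and fro to confirm it is seated and centred.

Request:
apply_moves --pt "0 0 0 0 0 0.0005 -1" --pt "0 0 0 0 0 0.0005 -1" --pt "0 0 0.3 0 0 0 -1" --pt "0 0 0.3 0 0 0 -1" --pt "0 0 0.3 0 0 0 -1" --pt "0 0 0.2 0 0 0 -1" --pt "0 0 0 0 0 0 -1" --pt "0 0 0 0 0 0 -1"

```text
clock: 11.77
tcp_pos: [0.5164, 0.1458, 0.0948]
orientation: [0.9, 3.009, -0.003]
contact_force: [-0.0, -5.2, 5.9]
grip_width: 0.0609
gripper_force: 55.6
```

```bash
python3 -c "
from st import *
st()"
```

```text
t 11.77 tcp [0.5164 0.1458 0.0948] xyaw 2.56 zax [ 0.001 -0.002 -1.   ] F [-0.  -5.2  5.9] M [-1.41  0.38  0.16] w 0.0609 gf 55.6 q [ 0.13  0.51 -0.66  1.97  0.43  0.8   0.21]
```

Request:
apply_moves --pt "0 0 -0.3 0 0 0 -1" --pt "0 0 -0.3 0 0 0 -1" --pt "0 0 -0.4 0 0 0 -1" --pt "0 0 -0.4 0 0 0 -1" --pt "0 0 -0.4 0 0 0 -1" --pt "0 0 -0.4 0 0 0 -1" --pt "0 0 0 0 0 0 -1" --pt "0 0 0 0 0 0 -1"

```text
clock: 12.43
tcp_pos: [0.5168, 0.1469, 0.0949]
orientation: [0.553, 3.091, 0.001]
contact_force: [-0.3, -1.4, 5.2]
grip_width: 0.0612
gripper_force: 54.2
```

```bash
python3 -c "
from st import *
st()"
```

```text
t 12.43 tcp [0.5168 0.1469 0.0949] xyaw 2.7878 zax [ 0.001  0.001 -1.   ] F [-0.3 -1.4  5.2] M [-0.64 -0.02 -0.82] w 0.0612 gf 54.2 q [ 0.17  0.53 -0.71  1.96  0.47  0.82  0.41]
```

Floor contact shows at z = 0.0948. The keys stop the turn at about +0.11 rad and lightly at about -0.11 rad, so it is fully home. I'll recentre, ease off and release gently.

Request:
apply_moves --pt "0 0 0.4 0 0 0 -1" --pt "0 0 0.4 0 0 0 -1" --pt "0 0 0.2 0 0 -0.0006 -1" --pt "0 0 0 0 0 0 -1" --pt "0 0 0 0 0 0 -1" --pt "0 0 0 0 0 0 -1" --pt "0 0 0 0 0 0 -1" --pt "0 0 0 0 0 0 -1" --grip_force 20

```text
clock: 13.1
tcp_pos: [0.5161, 0.1472, 0.095]
orientation: [0.708, 3.06, 0.001]
contact_force: [0.0, 0.8, 1.3]
grip_width: 0.0613
gripper_force: 53.9
```

```bash
python3 -c "
from st import *
st()"
```

```text
t 13.1 tcp [0.5161 0.1472 0.095 ] xyaw 2.6866 zax [ 0.     0.001 -1.   ] F [0.  0.8 1.3] M [-0.12 -0.07  0.04] w 0.0613 gf 53.9 q [ 0.15  0.52 -0.69  1.97  0.45  0.81  0.32]
```

Request:
apply_moves --pt "0 0 0 0 0 0 -0.2" --pt "0 0 0 0 0 0 0.2" --pt "0 0 0 0 0 0 0.5" --pt "0 0 0 0 0 0 0.7" --pt "0 0 0 0 0 0 0.9" --pt "0 0 0 0 0 0 1" --pt "0 0 0 0 0 0 1" --pt "0 0 0 0 0 0 1"

```text
clock: 13.77
tcp_pos: [0.5159, 0.1468, 0.0948]
orientation: [-0.709, -3.06, 0.0]
contact_force: [0.1, 1.2, 0.3]
grip_width: 0.0853
gripper_force: 0.0
```

```bash
python3 -c "
from st import *
st()"
```

```text
t 13.77 tcp [0.5159 0.1468 0.0948] xyaw 2.6861 zax [-0. -0. -1.] F [0.1 1.2 0.3] M [0.02 0.03 0.02] w 0.0853 gf 0.0 q [ 0.15  0.52 -0.69  1.97  0.45  0.81  0.32]
```

Request:
apply_moves --pt "0 0 0 0 0 -0.01 1" --pt "0 0 0 0 0 -0.015 1" --pt "0 0 0 0 0 -0.02 1" --pt "0 0 0 0 0 -0.025 1" --pt "0 0 0 0 0 -0.03 1" --pt "0 0 0 0 0 -0.03 1" --pt "0 0 0 0 0 -0.02 1" --pt "0 0 0 0 0 0 1"

```text
clock: 14.43
tcp_pos: [0.5181, 0.1484, 0.2503]
orientation: [0.707, 3.054, 0.006]
contact_force: [0.8, 0.1, 0.3]
grip_width: 0.0854
gripper_force: 0.0
```

Request:
apply_moves --pt "0 0 0 -0.014 -0.028 0 1" --pt "0 0 0 -0.014 -0.028 0 1" --pt "0 0 0 -0.014 -0.028 0 1" --pt "0 0 0 -0.014 -0.028 0 1" --pt "0 0 0 -0.014 -0.028 0 1" --pt "0 0 0 -0.014 -0.028 0 1" --pt "0 0 0 -0.014 -0.028 0 1" --pt "0 0 0 -0.01 -0.02 0 1"

```text
clock: 15.1
tcp_pos: [0.5172, -0.0979, 0.2447]
orientation: [-0.713, -3.059, 0.002]
contact_force: [-0.8, -0.8, -0.8]
grip_width: 0.0853
gripper_force: 0.0
```

```bash
python3 - <<'E'
from st import *
from fitcap import *
from bench import grab_frame
st()
t=grab_frame("top");s=grab_frame("scene")
x,f=fit({"top":t},[.516,.147],40,.024);print(x,f,rib(t,x,"top",.024)[0])
cv2.imwrite("pics/g3.png",np.hstack([cv2.resize(t[120:320,130:470],(476,280)),cv2.resize(s[100:380,220:520],(300,280))]))
E
```

```text
t 15.1 tcp [ 0.5172 -0.0979  0.2447] xyaw 2.6836 zax [-0.001 -0.001 -1.   ] F [-0.8 -0.8 -0.8] M [-0.   -0.06 -0.05] w 0.0853 gf 0.0 q [ 0.65  0.29 -0.7   1.86  0.22  1.07  0.98]
[0.51486823 0.14738406] 348.0724029219531 1.2208626348028357
```

View pics/g3.png

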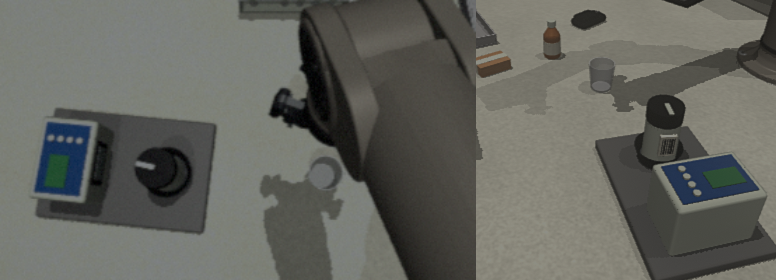

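The canister stands upright in the ring with its rib and panel towards the window (top view about 155,168; scene view 668,145). The bottle, cup and slide box are untouched. The gripper is clear, so I'm handing in.

```bash
python3 -c "
from bench import order
print(order.hand_in())"
```

```text
the job is handed in; nothing more can be done
None
```

The canister stands released in the reader's ring, fully home over the keys with its code panel facing the scanner; the bottle, cup and slide box were not touched, and the job was handed in at about 15 s.

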